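# Lift the hot lid off the nib tempering pot with the lid lifter

## Task

Take the orange-handled lid lifter from its holder, hook it under the loop handle of the hot lid and lift the lid off the green tempering pot with it, feeling for the spot along the loop where the lid hangs level, because the lid is heavier on one side and must not tip. Set the lid gently down, flat, in the round yellow-rimmed lid rest, then stand the lifter back in its holder and let go. Only the lifter may touch the lid, never force it, and leave everything else where it stands.

Things in the scene. Friction and masses are not known exactly. Their poses are not given: they have to be found in the camera images.
- lid: Round steel lid with red top, 140 mm across, 14 mm thick, 0.5 to 0.75 kg, loose in the pot's recess. Origin: centre of its underside, z up. Its hidden lining is uneven: the balance point lies on the line below the loop's bar, up to 22 mm to either side of the middle, other each time (centred across the bar), about 35 mm below the bar: hooked e mm off balance it hangs askew by about e/35 rad.
- loop_mid (a point): Centre of the bar of the lid's loop handle: straight dark round bar, 8 mm thick, along the lid's y, fixed on two upright posts at y = -40 and +40 mm. Bar axis 48 mm above the lid's origin, 30 mm clear between lid and bar. Axes as the lid's. More than about 0.1 rad askew is not level; at 0.2 rad the lid counts as tipped.
- pot: Green round tempering pot, fixed, 170 mm across, 86 mm high. Origin: centre of its underside on the table. The lid rests on a ledge 80 mm above the table, inside a rim 6 mm high and 150 mm in inner diameter.
- rest: Lid rest, fixed: low dark round stand 170 mm across with a yellow rim. Origin: centre of its underside on the table. The lid belongs flat on its floor, 15 mm above the table, inside the rim, which is 5 mm high and 156 mm in inner diameter.
- lifter: Lid lifter, loose, 0.14 kg, 162 mm tall, upright in its holder. Origin: lowest point of its hook, straight below the handle; z up. Square orange handle 24 x 24 mm, 98 to 162 mm up; below it a flat dark collar 50 mm (x) x 56 mm (y), 90 to 98 mm up; below that a steel shank 6 mm thick at x = -16 mm, ending in a V hook that opens to +x.
- hook_seat (a point): Inside bottom of the V hook, 6 mm above the lifter's origin, below the handle; axes as the lifter's. The hook, 6 mm thick in the x-z plane, falls from the shank to x = 0 and rises to its free tip at x = +16 mm, 16 mm above the origin. It passes along +x under the bar with its origin 4 to 12 mm above the lid; raised, it takes the bar, whose axis then lies about 5 mm above this point.
- lifter_grip (a point): Middle of the lifter's orange handle, 130 mm above its origin; axes as the lifter's.
- holder: Lifter holder, fixed: dark base 100 x 80 mm, two upright green walls along its x, 90 mm long, 12 mm thick, tops 102 mm up, 20 mm slot between. Origin: centre of its underside. The lifter stands with shank and hook in the slot, hook plane along it (either way round), collar on both walls, its origin 12 mm above the table, midway along and across; it goes straight up and down.
- nib_tray: Bystander: steel tray of pen nibs, 150 x 220 x 45 mm; leave it where it is. Origin: its underside.
- brass_stop: Bystander: L-shaped brass stop, 70 x 70 x 25 mm; leave it where it is. Origin: its underside.
- punch: Bystander: upright stepped steel punch, 40 mm across, 60 mm tall; leave it where it is. Origin: its underside.
- oil_bottle: Bystander: amber oil bottle, 52 mm across, 140 mm tall; leave it where it is. Origin: its underside.
- brush: Bystander: bench brush lying flat; leave it where it is. Origin: its underside.
- mug: Bystander: blue mug, 85 mm tall; leave it where it is. Origin: its underside.
- wrench: Bystander: steel wrench lying flat; leave it where it is. Origin: its underside.
Things that resemble listed ones, but are neither listed nor needed, are in the scene too. Leave any turquoise look-alike of the lid alone.

How it is judged:
By the outcome, as a careful person would: the job done as asked, in the order asked, and still so for the second after the job is handed in, with the robot touching nothing.
It also fails if it takes over 72 s, if anything falls off the work surface, if the arm or the gripper's body presses on something with over 40 N, if the wrist force passes 120 N, or if a joint passes its speed limit or range.

## Robot

A 6-joint arm with a two-finger parallel gripper is mounted at the origin on the work surface. World frame = base frame: x ahead of the robot, y to its left, z up, the work surface at z = 0. Lengths are in m, angles in degrees, forces in N, time in s.
With the tool pointing down it reaches from about 0.4 to 0.925 m from the base axis. Payload 3.4 kg.
Tool frame: the origin (TCP) lies midway between the tips of the shut fingers; the grasp point (between the pads) lies 19 mm behind it; z points along the fingers, y is the line along which they close (so a half turn about z gives the same grasp; the last joint's range is limited). The gripper opens to 85 mm and grips with 20 to 120 N. Pads are 22 mm wide; open, the fingers measure 114 mm over their backs; the gripper's body (76 mm by 85 mm) begins 54 mm behind the grasp point. The pads swing forward as they close: fully open they stand 13 mm farther back than shut.
Start: joints at [-72.966, 17.578, 86.31, -0, 76.112, -4.211], TCP at [0.208, -0.536, 0.231] pointing down, gripper open.
Joint ranges: [-179.03, 179.03], [-60, 130.46], [8.19, 133.38], [-81.62, 261.62], [5.75, 156.47], [-153.77, 153.77]. Speed limits (degrees/s): [147.25, 147.25, 180, 180, 180, 180].

## Interface

Orientations are given as a 3x3 rotation matrix whose columns are the frame's x, y, z axes.
In Python, from plant import arm, grab_frame, get_calibration gives the robot as it stands.
- The arm moves only by the tool carry_out, never from a script. Its argument "moves" is a list of rows, each a list of 3 entries, a list of its own where there are three numbers: the closure, from -1 (fully open) to 1 (shut), then the shift along the tool's x, y, z in m, then the turn about the tool's z in degrees. A call has 1 to 20 rows; each row shifts and turns the commanded pose from where the row before left it, along the tool's axes as they then stand; what a row does not reach is not made up. A row lasts 1/10 s, in which the tool goes at most 50 mm and 8.59 degrees, less where a joint would pass 70% of its speed; a pose out of reach is approached as far as the arm can. A call is refused whole if a number of a shift passes 0.05 or a number of a turn 8.59, either way. A call with a gripper value outside its range is refused whole. The fingers move at their own pace and stop on an object; the grip force is fixed at half the most. Time passes only in rows, so rows that do not move let the fingers close. It gives the time, the measured TCP pose, the force, the opening and the grip force at its end, in the units of the state.
- arm.get_state(): the state, without advancing time (a new reading comes with each control period).
- grab_frame(name): name is "scene" or "top" or "wrist"; returns the picture (384x512x3 uint8, red, green, blue); there is no depth.
- get_calibration(name): a dict with "camera_matrix" (3x3 intrinsics, pixels), "R" (3x3) and "t" (3): a world point X has camera coordinates R X + t. Camera axes: x right, y down, z forward; pixel columns grow to the right and rows downward; lengths in m; the calibration is good to about 2 mm. A picture is of the moment at which its call begins: read the wrist's pose just before it. get_calibration takes no time and is no camera call; for the wrist camera it gives the pose at the moment of the call.
- arm.hand_in(): hands the job in; it is judged then, once.
The state is a dict: "t": time; "q": joint angles; "dq": joint speeds; "tau": joint torques, N m; "position": TCP position; "tool_rot": TCP orientation; "force": force on the tool from outside, world axes, zero at the start; "ft_torque": the same for the moment, N m; "gripper_width": opening from 0.0 (shut) to 1.0 (fully open); "grasp_force": force on a finger pad.
Only numpy, scipy, OpenCV 4.12 (cv2) and the standard library are available. Lean on these libraries where they do the work, as an engineer would, in place of code of your own. Each camera call takes 0.05 s, during which the arm holds its last target. There are 200 camera calls.

## Working session

There is one attempt and no reset: what is moved stays moved. The work goes in short steps, Python scripts to look and compute and a tool call to move; the robot and the scene stay as the last step left them, time stands still between calls to the robot, and variables do not carry over. Pictures are saved under pics/ and viewed, at most 10 in all, crops included, and the job is handed in when it is done.

Besides the shell and the picture viewer there is one more tool, called after ">>>" as a command line: name --argument value ..., lists and objects as JSON in quotes. carry_out: Moves the arm, as the interface text tells. Its arguments: {"type":"object","properties":{"moves":{"type":"array"}},"required":["moves"]}

```bash
mkdir -p pics; ls
python3 - <<'E'
from plant import arm, grab_frame, get_calibration
import cv2
for n in("scene","top"):
    f=grab_frame(n); cv2.imwrite(f"pics/{n}0.png",cv2.resize(f[:,:,::-1],(800,600),interpolation=cv2.INTER_CUBIC))
    c=get_calibration(n); print(n,c)
s=arm.get_state(); print(s)
E
```

```text
pics
scene {'camera_matrix': array([[439.88500866,   0.        , 253.50037841],
       [  0.        , 439.88500866, 191.32504932],
       [  0.        ,   0.        ,   1.        ]]), 'R': array([[-8.64829841e-02,  9.96253027e-01,  7.74464231e-04],
       [ 6.48470807e-01,  5.68827331e-02, -7.59111301e-01],
       [-7.56310985e-01, -6.51479931e-02, -6.50960393e-01]]), 't': array([ 0.01436388, -0.28394687,  1.68400623])}
top {'camera_matrix': array([[472.29923464,   0.        , 252.04371068],
       [  0.        , 472.29923464, 192.19263357],
       [  0.        ,   0.        ,   1.        ]]), 'R': array([[ 1.98587857e-02, -9.99797443e-01,  3.27144129e-03],
       [-9.88537184e-01, -2.01247313e-02, -1.49630315e-01],
       [ 1.49665843e-01, -2.62465002e-04, -9.88736601e-01]]), 't': array([0.00199342, 0.52878651, 1.38029763])}
{'t': 0.1, 'q': array([-7.29655107e+01,  1.76172496e+01,  8.63760430e+01,  4.06032489e-04,
        7.61119440e+01, -4.21143423e+00]), 'dq': array([-0.080974  , -0.16697872, -0.23079753, -0.04439737, -0.05048534,
       -0.01234616]), 'tau': array([ 1.20838962e-03, -4.58527493e+01, -2.52606672e+01, -2.00781028e-05,
        5.60553133e-03,  1.04588684e-07]), 'position': array([ 0.20815638, -0.53532396,  0.23048279]), 'tool_rot': array([[ 9.32034310e-01,  3.62369650e-01, -5.31485829e-04],
       [ 3.62370012e-01, -9.32032662e-01,  1.75816002e-03],
       [ 1.41741678e-04, -1.83125998e-03, -9.99998313e-01]]), 'force': array([ 0.19800806, -0.41562778,  0.69422872]), 'ft_torque': array([-0.04327515,  0.0173744 ,  0.01210197]), 'grasp_force': 0.0, 'gripper_width': 1.001760495237924}
```

View pics/scene0.png

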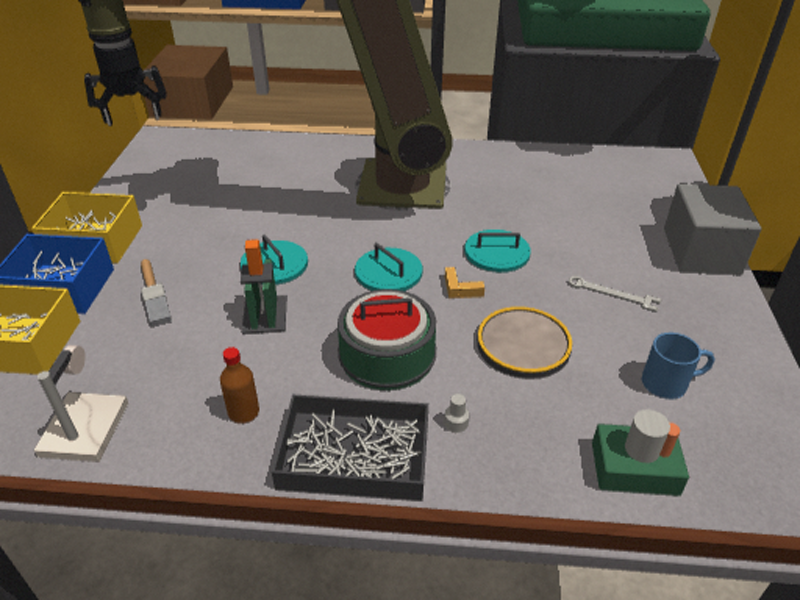

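View pics/top0.png

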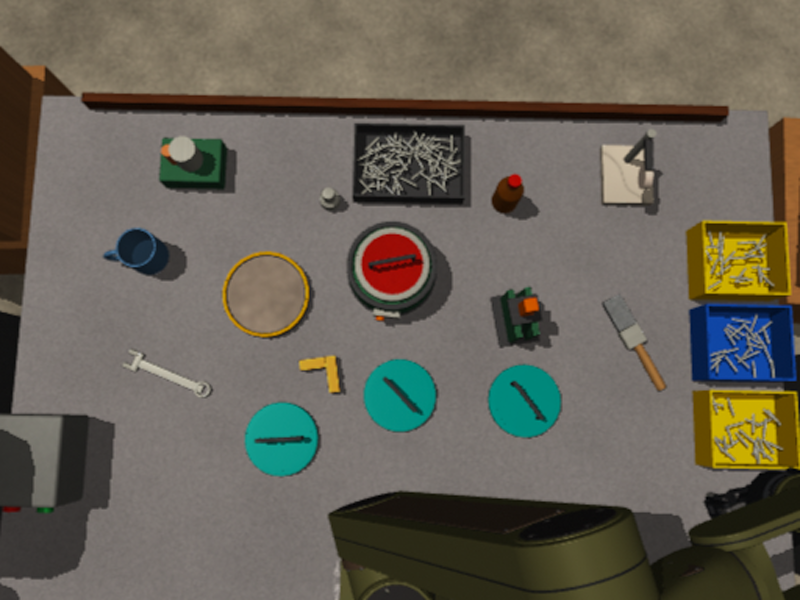

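Lid: red disc in the pot, at top (392,263) and scene (385,315). The turquoise discs are look-alikes. Lifter: orange handle at top (530,305) and scene (255,257). The orange bit on the green box at scene (670,440) and the orange scrap at top (383,317) by the pot are not it. Rest: yellow ring at top (267,293). Next, a close crop of these.

Run:
```python
import cv2,numpy as np
from plant import grab_frame
t=grab_frame("top")[:,:,::-1];s=grab_frame("scene")[:,:,::-1]
np.savez("im.npz",t=t,s=s)
def g(im,x0,y0,w,h,k):
    o=cv2.resize(im[y0:y0+h,x0:x0+w],None,fx=k,fy=k,interpolation=cv2.INTER_CUBIC)
    for i in range(0,w,10):
        cv2.line(o,(i*k,0),(i*k,6 if (x0+i)%50 else 14),(0,255,255),1)
    for i in range(0,h,10):
        cv2.line(o,(0,i*k),(6 if (y0+i)%50 else 14,i*k),(0,255,255),1)
    return o
# lifter top (5x), lid top, scene lifter, scene lid
A=np.hstack([g(t,310,170,50,60,6),g(t,220,140,66,60,6)])
B=np.hstack([g(s,150,150,50,66,6)[:,:],g(s,214,180,66,66,6)])[:360]
cv2.imwrite("pics/crop1.png",A);
print(A.shape,B.shape)
C=np.vstack([cv2.resize(A,None,fx=.83,fy=.83),cv2.resize(B,None,fx=.83,fy=.83)]); print(C.shape)
cv2.imwrite("pics/crop2.png",C)
```

```text
(360, 696, 3) (360, 696, 3)
(598, 578, 3)
```

View pics/crop2.png

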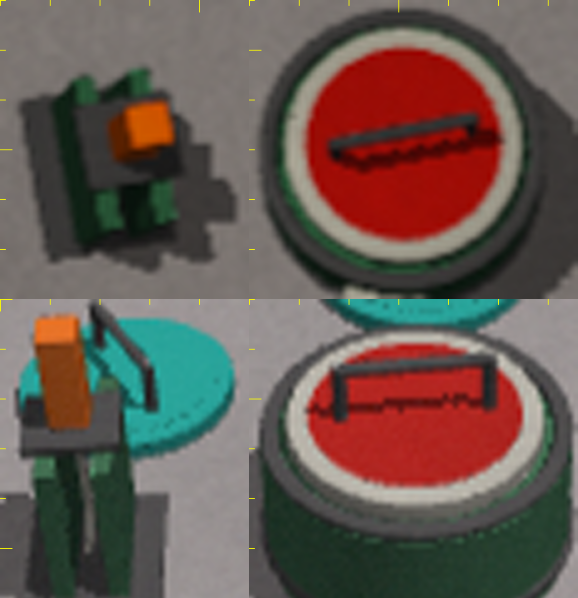

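```bash
cat > h.py <<'E'
import numpy as np
from plant import get_calibration
def ray(n,uv):
    c=get_calibration(n);R=np.array(c["R"]);t=np.array(c["t"])
    d=R.T@np.linalg.solve(c["camera_matrix"],[uv[0],uv[1],1.]);return -R.T@t,d/np.linalg.norm(d)
def atz(n,uv,z):
    o,d=ray(n,uv);return o+d*(z-o[2])/d[2]
def tri(obs):
    A=0;b=0
    for n,uv in obs:
        o,d=ray(n,uv);P=np.eye(3)-np.outer(d,d);A=A+P;b=b+P@o
    return np.linalg.solve(A,b)
def proj(n,X):
    c=get_calibration(n);p=c["camera_matrix"]@(np.array(c["R"])@np.array(X)+np.array(c["t"]));return p[:2]/p[2]
E
python3 - <<'E'
from h import *
import cv2
np.set_printoptions(precision=4,suppress=True)
k=4.98
T=lambda x,y:(310+x/k-.5*0,170+y/k); L=lambda x,y:(220+(x-249)/k,140+y/k)
S=lambda x,y:(150+x/k,150+(y-299)/k); M=lambda x,y:(214+(x-249)/k,180+(y-299)/k)
print("handle top",atz("top",T(150,123),.174),atz("scene",S(57,321),.174),tri([("top",T(150,123)),("scene",S(57,321))]))
for p in[(85,88),(138,78),(108,205),(160,200)]:print("wall",atz("top",T(*p),.102))
a=atz("top",L(337,147),.128);b=atz("top",L(473,121),.128);print("bar",a,b,np.linalg.norm(a-b),np.degrees(np.arctan2((b-a)[1],(b-a)[0])))
a2=atz("scene",M(339,371),.128);b2=atz("scene",M(490,359),.128);print("bar",a2,b2,np.linalg.norm(a2-b2),np.degrees(np.arctan2((b2-a2)[1],(b2-a2)[0])))
d=np.load("im.npz")
def ell(n,im,mask,z,name):
    cs,_=cv2.findContours(mask.astype(np.uint8),cv2.RETR_EXTERNAL,cv2.CHAIN_APPROX_NONE)
    c=max(cs,key=cv2.contourArea).reshape(-1,2).astype(float)
    P=np.array([atz(n,p,z)[:2] for p in cv2.convexHull(c.astype(np.int32)).reshape(-1,2)]).astype(np.float32)
    (x,y),(w,h),_=cv2.fitEllipse(P);print(name,n,x,y,w,h)
for n,key in(("top","t"),("scene","s")):
    im=d[key];h=cv2.cvtColor(np.ascontiguousarray(im),cv2.COLOR_BGR2HSV)
    red=((h[...,0]<6)|(h[...,0]>174))&(h[...,1]>180)&(h[...,2]>90)
    yel=(h[...,0]>17)&(h[...,0]<32)&(h[...,1]>140)&(h[...,2]>100)
    x0=int({"top":130,"scene":295}[n]);m=np.zeros_like(yel);
    if n=="top":m[155:222,135:205]=1
    else:m[190:245,295:375]=1
    ell(n,im,red,.094,"lidred");ell(n,im,yel&m,.020,"rest")
E
```

```text
handle top [ 0.5063 -0.2269  0.174 ] [ 0.5055 -0.2234  0.174 ] [ 0.5059 -0.225   0.1744]
wall [ 0.5368 -0.2031  0.102 ]
wall [ 0.5433 -0.2338  0.102 ]
wall [ 0.469 -0.216  0.102]
wall [ 0.4725 -0.2459  0.102 ]
bar [0.5795 0.0547 0.128 ] [ 0.5962 -0.0225  0.128 ] 0.07904781897876076 -77.79384005870675
bar [ 0.6019 -0.0183  0.128 ] [0.5854 0.0597 0.128 ] 0.07978012786964266 101.94623941266876
lidred top 0.5909720063209534 0.01830403134226799 0.11196774989366531 0.11219409853219986
rest top 0.5406913757324219 0.26430800557136536 0.1685575693845749 0.16919152438640594
lidred scene 0.5970553755760193 0.020020432770252228 0.09411541372537613 0.11596750468015671
rest scene 0.5441873073577881 0.2648305296897888 0.16827508807182312 0.17035070061683655
```

The crop confirms the red lid with its loop in the green pot, and the orange lifter standing in the slot. Positions from both cameras:

| Item | Position | Yaw |
|---|---|---|
| Lifter | (0.506, -0.225) | about 10° (or 190°) |
| Loop middle | (0.590, 0.018) | lid x at 12° |
| Rest | (0.542, 0.2645) | – |

I'll move above the lifter.

>>> carry_out --moves '[[-1,[0,0,0],5.45],[-1,[0,0,0],5.45],[-1,[0.025,-0.018,0],0],[-1,[0.025,-0.018,0],0],[-1,[0.025,-0.018,0],0],[-1,[0.025,-0.018,0],0],[-1,[0.025,-0.018,0],0],[-1,[0.025,-0.018,0],0],[-1,[0.025,-0.018,0],0],[-1,[0.025,-0.018,0],0],[-1,[0.025,-0.018,0],0],[-1,[0.025,-0.018,0],0],[-1,[0.025,-0.018,0],0],[-1,[0.025,-0.018,0],0],[-1,[0.025,-0.018,0],0],[-1,[0.024,-0.018,0],0],[-1,[0,0,0],0],[-1,[0,0,0],0]]'

```text
t: 2.0
position: [0.5064, -0.2249, 0.231]
tool_rot: [[0.983, 0.181, -0.001], [0.181, -0.983, -0.0], [-0.001, -0.0, -1.0]]
force: [-0.2, -0.2, 0.4]
gripper_width: 1.001
grasp_force: 0.0
```

Run:
```python
from h import *
from plant import arm,grab_frame
import cv2
f=grab_frame("wrist")[:,:,::-1]; t=grab_frame("top")[:,:,::-1]
o=cv2.resize(f,(720,540)); cv2.imwrite("pics/w1.png",o)
for X in([.506,-.225,.174],[.506,-.225,.102]):print(proj("wrist",X)*720/512)
s=arm.get_state();print(s["position"],s["tool_rot"].round(4),s["force"],s["q"])
```

```text
[350.46458288 294.99648378]
[351.67000131 257.17541509]
[ 0.50568746 -0.22578065  0.2310828 ] [[ 9.838e-01  1.793e-01 -1.000e-03]
 [ 1.793e-01 -9.838e-01 -2.000e-04]
 [-1.000e-03 -0.000e+00 -1.000e+00]] [-0.79854678  0.25301878 -0.38723708] [-2.84065837e+01  1.59255304e+01  8.88146275e+01 -3.62182744e-02
  7.53042450e+01  5.12718208e+01]
```

View pics/w1.png

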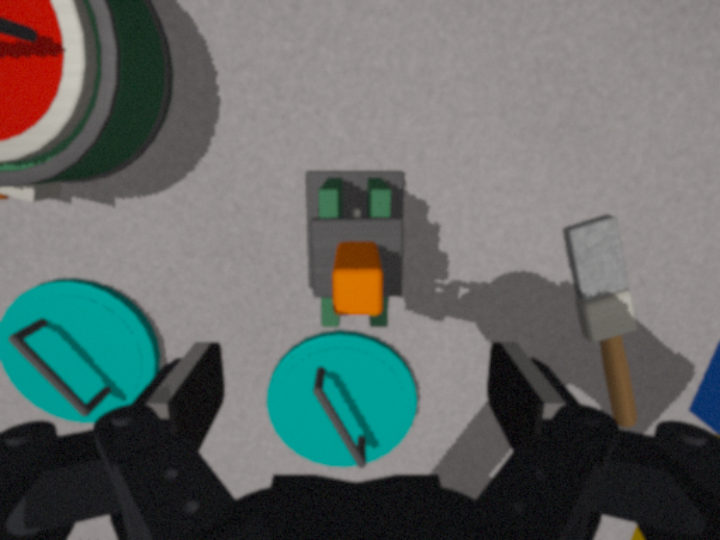

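The picture shows the handle top at (358,294), about 3 mm to the tool's +y side, and it is clear to descend. The collar's front edge with steel just below it at (357,213), plus the scene crop, suggests the shank is on the far (+x) side. That would mean the hook opens toward the robot.

>>> carry_out --moves '[[-1,[0,0.0015,0.02],0],[-1,[0,0,0.02],0],[-1,[0,0,0.02],0],[-1,[0,0,0.02],0],[-1,[0,0,0.015],0],[-1,[0,0,0.012],0],[-1,[0,0,0],0],[1,[0,0,0],0],[1,[0,0,0],0],[1,[0,0,0],0],[1,[0,0,0],0],[1,[0,0,0],0],[1,[0,0,0],0],[1,[0,0,0],0],[1,[0,0,0],0],[1,[0,0,0],0],[1,[0,0,0],0]]'

```text
t: 3.8
position: [0.5072, -0.227, 0.1251]
tool_rot: [[0.984, 0.18, 0.001], [0.18, -0.984, -0.001], [0.001, 0.001, -1.0]]
force: [-0.4, 0.8, 5.9]
gripper_width: 0.273
grasp_force: 59.4
```

>>> carry_out --moves '[[1,[0,0,-0.01],0],[1,[0,0,-0.02],0],[1,[0,0,-0.02],0],[1,[0,0,-0.02],0],[1,[0,0,-0.02],0],[1,[0,0,-0.02],0],[1,[0,0,-0.02],0],[1,[0,0,-0.01],0],[1,[0,0,0],0],[1,[0,0,0],0]]'

```text
t: 4.8
position: [0.5062, -0.2266, 0.2636]
tool_rot: [[0.984, 0.18, -0.001], [0.18, -0.984, 0.001], [-0.001, -0.001, -1.0]]
force: [-0.1, 0.1, -2.5]
gripper_width: 0.272
grasp_force: 58.8
```

Run:
```python
from h import *
from plant import arm,grab_frame
import cv2
s=arm.get_state();print(s["position"],s["force"],s["ft_torque"])
f=grab_frame("scene")[:,:,::-1]
w=grab_frame("wrist")[:,:,::-1]
p=proj("scene",s["position"]-[0,0,.05]);x,y=int(p[0]),int(p[1]);print(x,y)
o=cv2.resize(f[max(y-50,0):y+50,x-40:x+40],None,fx=5,fy=5,interpolation=cv2.INTER_CUBIC)
print(max(y-50,0),x-40)
w2=cv2.resize(w[100:300,150:350],(375,375))
w2=cv2.copyMakeBorder(w2,0,o.shape[0]-375,0,0,cv2.BORDER_CONSTANT)
cv2.imwrite("pics/s2.png",np.hstack([o,w2]))
```

```text
[ 0.50617    -0.22656723  0.26363372] [-0.10853911  0.11636343 -2.46812836] [ 0.04231696 -0.01312168  0.08417861]
158 142
92 118
```

View pics/s2.png

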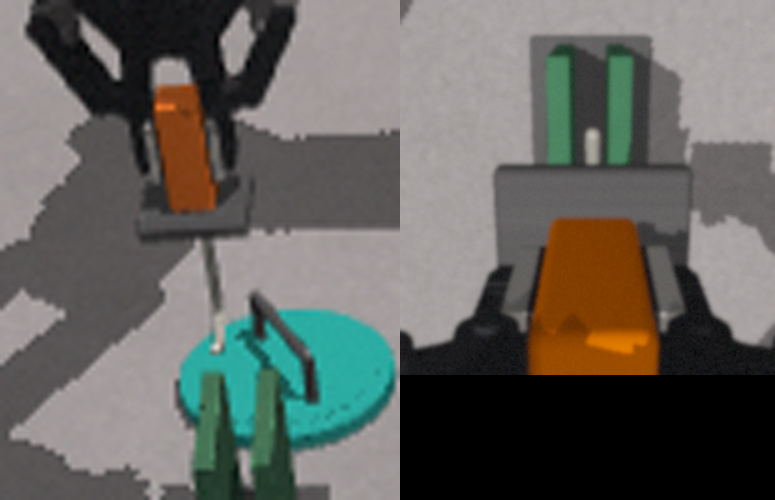

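Run:
```python
from h import *
from plant import arm
s=arm.get_state();O=s["position"]-[0,0,.113];c=np.array([.984,.18,0])
def S(X):u=proj("scene",X);return ((u-[118,92])*5).round()
def W(X):u=proj("wrist",X);return ((u-[150,100])*1.875+[400,0]).round()
for sg in(1,-1):
  print("opens",sg)
  for nm,x,z in(("collar joint",-16,90),("shank mid",-16,50),("shank low",-16,16),("bottom",0,0),("tip",16,16)):
    X=O+c*sg*x/1e3+[0,0,z/1e3];print(nm,S(X),W(X))
```

```text
opens 1
collar joint [197. 194.] [588. 293.]
shank mid [207. 256.] [589. 242.]
shank low [216. 307.] [589. 211.]
bottom [218. 348.] [589. 165.]
tip [212. 341.] [589. 138.]
opens -1
collar joint [192. 227.] [587. 194.]
shank mid [203. 290.] [588. 159.]
shank low [212. 341.] [589. 138.]
bottom [218. 348.] [589. 165.]
tip [216. 307.] [589. 211.]
```

Run:
```python
import cv2,numpy as np
o=cv2.imread("pics/s2.png")[:500,:400]
c=cv2.resize(o[235:360,170:260],None,fx=4.7,fy=4.7,interpolation=cv2.INTER_CUBIC)
w=cv2.imread("pics/s2.png")[100:200,540:650];w=cv2.resize(w,None,fx=3.2,fy=3.2,interpolation=cv2.INTER_CUBIC)
w=cv2.copyMakeBorder(w,0,c.shape[0]-w.shape[0],0,0,cv2.BORDER_CONSTANT)
cv2.imwrite("pics/s3.png",np.hstack([c,w]))
```

```text
(no output)
```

View pics/s3.png

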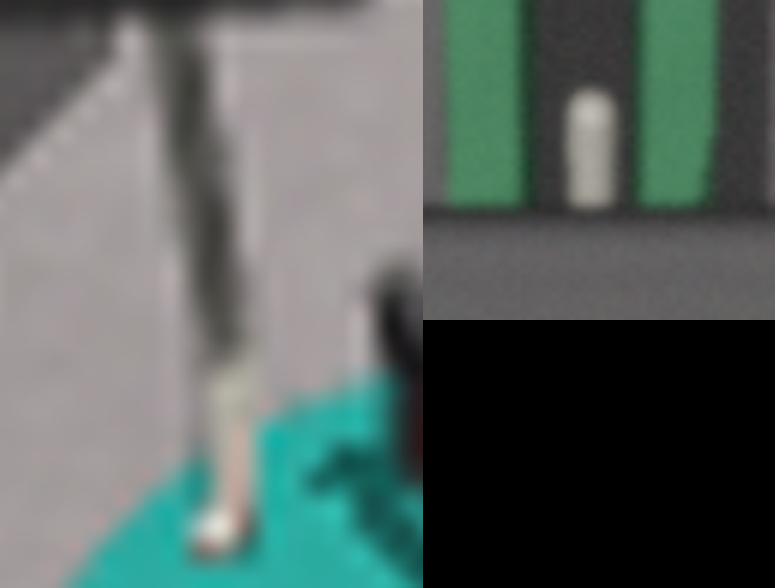

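The tip is a separate bright knob at (215,530), below-left of the kink at (225,365). So the hook opens toward +x, away from the robot, which matches the projection. I'll move it to the robot side of the loop.

>>> carry_out --moves '[[1,[0,0,0],-1.7],[1,[0.006,-0.012,0],0],[1,[0.01,-0.022,0],0],[1,[0.01,-0.022,0],0],[1,[0.01,-0.022,0],0],[1,[0.01,-0.022,0],0],[1,[0.01,-0.022,0],0],[1,[0.01,-0.022,0],0],[1,[0.01,-0.022,0],0],[1,[0.01,-0.022,0],0],[1,[0.01,-0.022,0],0],[1,[0.005,-0.012,0],0],[1,[0,0,0],0],[1,[0,0,0],0],[1,[0,0,0],0]]'

```text
t: 6.4
position: [0.5589, 0.0105, 0.2642]
tool_rot: [[0.978, 0.208, -0.0], [0.208, -0.978, -0.001], [-0.001, 0.001, -1.0]]
force: [-0.8, -1.2, -1.2]
gripper_width: 0.271
grasp_force: 58.9
```

Run:
```python
from h import *
from plant import arm,grab_frame
import cv2
s=arm.get_state();print(s["position"],s["tool_rot"].round(4)[0],s["force"],s["ft_torque"])
w=grab_frame("wrist")[:,:,::-1];sc=grab_frame("scene")[:,:,::-1]
k=2.2;a=cv2.resize(w[40:300,120:400],None,fx=k,fy=k,interpolation=cv2.INTER_CUBIC)
cv2.imwrite("pics/w4.png",a);cv2.imwrite("pics/w4raw.png",w);print(a.shape)
for X in([.590,.018,.128],[.5817,.0571,.128],[.5983,-.0211,.128]):print((proj("wrist",X)-[120,40])*k)
c=get_calibration("wrist");print(c)
```

```text
[0.55885375 0.01050139 0.26418865] [ 9.781e-01  2.080e-01 -4.000e-04] [-0.84745001 -1.15211862 -1.22035464] [-0.00454799 -0.01868557  0.02290605]
(572, 616, 3)
[285.25056929 233.69361013]
[185.41894819 233.70673616]
[385.08954553 233.68048314]
{'camera_matrix': array([[317.13137422,   0.        , 252.53131914],
       [  0.        , 317.13137422, 191.65141962],
       [  0.        ,   0.        ,   1.        ]]), 'R': array([[ 2.07490973e-01, -9.78236907e-01, -2.21413135e-04],
       [-9.40389200e-01, -1.99525545e-01,  2.75422781e-01],
       [-2.69472908e-01, -5.69395264e-02, -9.61323173e-01]]), 't': array([-0.10731275,  0.4831541 ,  0.56239765])}
```

View pics/w4.png

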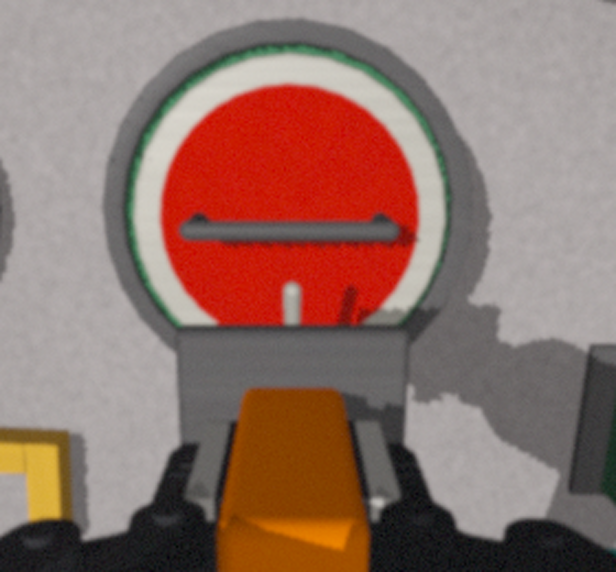

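The bar is level in the image from (182,229) to (399,231), with its middle at (290,230). The hook tip at (292,287) lies on the same centreline and about 33 mm short. I'll descend to 8 mm above the lid and slide under the bar.

>>> carry_out --moves '[[1,[0,0,0.01],0],[1,[0,0,0.015],0],[1,[0,0,0.012],0],[1,[0,0,0.008],0],[1,[0,0,0.004],0],[1,[0,0,0],0],[1,[0,0,0],0]]'

```text
t: 7.2
position: [0.5595, 0.0113, 0.2156]
tool_rot: [[0.978, 0.209, 0.001], [0.209, -0.978, -0.0], [0.001, 0.0, -1.0]]
force: [0.3, -1.0, -1.2]
gripper_width: 0.278
grasp_force: 58.9
```

>>> carry_out --moves '[[1,[0.005,0,0],0],[1,[0.006,0,0],0],[1,[0.006,0,0],0],[1,[0.006,0,0],0],[1,[0.006,0,0],0],[1,[0.004,0,0],0],[1,[0,0,0],0],[1,[0,0,0],0]]'

```text
t: 8.0
position: [0.5912, 0.0183, 0.2151]
tool_rot: [[0.978, 0.209, -0.001], [0.209, -0.978, -0.0], [-0.001, -0.0, -1.0]]
force: [0.6, -0.8, -2.1]
gripper_width: 0.27
grasp_force: 58.9
```

```bash
cat > tilt.py <<'E'
from h import *
from plant import arm,grab_frame
import cv2,sys
def meas(dz=0.,c0=(.5915,.0183),yaw=12.,save=None):
    "slope of bar in the scene picture from darkness-weighted row centroids -> tilt (rad), + = +y end high"
    im=grab_frame("scene").astype(float);g=im.max(2)
    if save:cv2.imwrite(save,im[:,:,::-1])
    a=np.radians(yaw);u=np.array([-np.sin(a),np.cos(a),0]);c=np.array([*c0,.128+dz])
    P=[];Q=[]
    for y in np.r_[np.linspace(-.033,-.013,14),np.linspace(.013,.033,14)]:
        p=proj("scene",c+u*y);col=int(round(p[0]));r=int(round(p[1]))
        rr=np.arange(r-5,r+6);d=np.clip(150-g[rr,col],0,None)
        i=np.argmax(np.convolve(d,[1,1,1],"same"));k=slice(max(i-2,0),i+3)
        P.append((rr[k]*d[k]).sum()/max(d[k].sum(),1e-6)-np.interp(col,*zip(*sorted([proj("scene",c-u*.05),proj("scene",c+u*.05)],key=lambda t:t[0]))));Q.append(y)
    Q=np.array(Q);P=np.array(P);f=np.polyfit(Q,P,1);res=P-np.polyval(f,Q)
    k=np.abs(res)<2*res.std()+.1;f=np.polyfit(Q[k],P[k],1)
    pz=np.linalg.norm(proj("scene",c+[0,0,.01])-proj("scene",c))/.01
    s=arm.get_state()
    print("t %.2f z %.4f pos %s"%(s["t"],s["position"][2],s["position"][:2].round(4)),"F",s["force"].round(2),"M",s["ft_torque"].round(3),"tilt %.4f height_off_mm %.2f resid %.2f n %d"%(-f[0]/pz,-f[1]/pz*1e3,(P-np.polyval(f,Q))[k].std(),k.sum()))
if __name__=="__main__":
    meas(float(sys.argv[1]) if len(sys.argv)>1 else 0.,save=sys.argv[2] if len(sys.argv)>2 else None)
E
python3 tilt.py 0 pics/b0.png; python3 tilt.py 0
```

```text
t 8.05 z 0.2152 pos [0.5911 0.0182] F [ 0.05  0.44 -0.69] M [-0.027 -0.034  0.001] tilt 0.0016 height_off_mm -0.87 resid 0.09 n 26
t 8.10 z 0.2152 pos [0.5911 0.0182] F [-1.04 -0.18 -0.56] M [ 0.062 -0.039  0.024] tilt 0.0015 height_off_mm -0.88 resid 0.09 n 26[ WARN:0@0.536] global loadsave.cpp:1063 imwrite_ Unsupported depth image for selected encoder is fallbacked to CV_8U.
```

>>> carry_out --moves '[[1,[0,0,-0.003],0],[1,[0,0,-0.003],0],[1,[0,0,-0.003],0],[1,[0,0,-0.002],0],[1,[0,0,-0.001],0],[1,[0,0,-0.001],0],[1,[0,0,-0.001],0],[1,[0,0,0],0]]'

```text
t: 8.9
position: [0.591, 0.0182, 0.2291]
tool_rot: [[0.978, 0.209, -0.001], [0.209, -0.978, -0.0], [-0.001, -0.0, -1.0]]
force: [-1.5, 0.2, -1.9]
gripper_width: 0.27
grasp_force: 58.9
```

The baseline tilt reads 0.0015 with little scatter. Now I'll take the load gently.

>>> carry_out --moves '[[1,[0,0,-0.001],0],[1,[0,0,-0.001],0],[1,[0,0,-0.001],0],[1,[0,0,-0.001],0],[1,[0,0,0],0],[1,[0,0,0],0]]'

```text
t: 9.5
position: [0.5913, 0.0183, 0.233]
tool_rot: [[0.978, 0.209, -0.001], [0.209, -0.978, 0.0], [-0.001, -0.0, -1.0]]
force: [0.8, -0.4, -7.7]
gripper_width: 0.272
grasp_force: 59.1
```

```bash
python3 tilt.py 0.003; python3 tilt.py 0.003
```

```text
t 9.55 z 0.2331 pos [0.5913 0.0183] F [-0.26  0.47 -8.21] M [ 0.01   0.006 -0.004] tilt -0.0364 height_off_mm -2.07 resid 0.08 n 28
t 9.60 z 0.2331 pos [0.5913 0.0183] F [-0.04  0.03 -8.57] M [-0.03  -0.043 -0.024] tilt -0.0380 height_off_mm -2.07 resid 0.08 n 28
```

>>> carry_out --moves '[[1,[0,0,-0.001],0],[1,[0,0,-0.001],0],[1,[0,0,0],0],[1,[0,0,0],0]]'

```text
t: 10.0
position: [0.5915, 0.0182, 0.2354]
tool_rot: [[0.978, 0.209, 0.0], [0.209, -0.978, -0.0], [0.0, 0.0, -1.0]]
force: [-0.4, -0.1, -8.1]
gripper_width: 0.276
grasp_force: 59.1
```

```bash
python3 tilt.py 0.004; python3 tilt.py 0.004
```

```text
t 10.05 z 0.2354 pos [0.5914 0.0182] F [-0.18 -0.26 -7.64] M [-0.05  -0.03   0.023] tilt -0.0742 height_off_mm -0.86 resid 0.09 n 27
t 10.10 z 0.2353 pos [0.5914 0.0182] F [ 0.56  0.38 -7.74] M [-0.049 -0.009  0.02 ] tilt -0.0729 height_off_mm -0.91 resid 0.11 n 28
```

The +y side is heavier and the lid isn't free yet. I'll lower it back, slide the hook 9 mm toward +y, and raise again.

>>> carry_out --moves '[[1,[0,0,0.001],0],[1,[0,0,0.0015],0],[1,[0,0,0.0015],0],[1,[0,0,0.0015],0],[1,[0,0,0.0025],0],[1,[0,0,0.002],0],[1,[0,-0.003,0],0],[1,[0,-0.003,0],0],[1,[0,-0.003,0],0],[1,[0,0,0],0],[1,[0,0,-0.002],0],[1,[0,0,-0.002],0],[1,[0,0,-0.001],0],[1,[0,0,-0.001],0],[1,[0,0,-0.001],0],[1,[0,0,-0.001],0],[1,[0,0,-0.001],0],[1,[0,0,0],0],[1,[0,0,0],0]]'

```text
t: 12.0
position: [0.5895, 0.027, 0.2342]
tool_rot: [[0.978, 0.209, -0.0], [0.209, -0.978, 0.0], [-0.0, -0.0, -1.0]]
force: [0.5, -0.6, -7.8]
gripper_width: 0.277
grasp_force: 59.3
```

```bash
python3 tilt.py 0.003; python3 tilt.py 0.003
```

```text
t 12.05 z 0.2342 pos [0.5894 0.027 ] F [-0.44 -0.75 -7.95] M [-0.009  0.039 -0.011] tilt 0.0422 height_off_mm -1.29 resid 0.13 n 28
t 12.10 z 0.2342 pos [0.5895 0.0271] F [-0.54 -0.1  -8.02] M [ 0.02  -0.01  -0.034] tilt 0.0426 height_off_mm -1.28 resid 0.12 n 28
```

>>> carry_out --moves '[[1,[0,0,0.001],0],[1,[0,0,0.0015],0],[1,[0,0,0.0015],0],[1,[0,0,0.0025],0],[1,[0,0,0.0025],0],[1,[0,0.002,0],0],[1,[0,0.002,0],0],[1,[0,0,0],0],[1,[0,0,-0.002],0],[1,[0,0,-0.002],0],[1,[0,0,-0.001],0],[1,[0,0,-0.001],0],[1,[0,0,-0.001],0],[1,[0,0,-0.001],0],[1,[0,0,-0.001],0],[1,[0,0,-0.001],0],[1,[0,0,0],0],[1,[0,0,0],0]]'

```text
t: 13.9
position: [0.5903, 0.0231, 0.2353]
tool_rot: [[0.978, 0.209, -0.0], [0.209, -0.978, 0.0], [0.0, -0.0, -1.0]]
force: [0.1, 1.7, -8.3]
gripper_width: 0.274
grasp_force: 59.2
```

```bash
python3 tilt.py 0.004; python3 tilt.py 0.004
```

```text
t 13.95 z 0.2353 pos [0.5903 0.0231] F [-0.02  0.19 -8.4 ] M [0.053 0.033 0.038] tilt 0.0495 height_off_mm -1.24 resid 0.14 n 27
t 14.00 z 0.2353 pos [0.5903 0.0231] F [-0.02 -0.64 -8.58] M [ 0.035 -0.014  0.012] tilt 0.0494 height_off_mm -1.25 resid 0.14 n 27
```

>>> carry_out --moves '[[1,[0,0,0.001],0],[1,[0,0,0.0015],0],[1,[0,0,0.0015],0],[1,[0,0,0.0025],0],[1,[0,0,0.0035],0],[1,[0,0.0025,0],0],[1,[0,0,0],0],[1,[0,0,-0.002],0],[1,[0,0,-0.002],0],[1,[0,0,-0.001],0],[1,[0,0,-0.001],0],[1,[0,0,-0.001],0],[1,[0,0,-0.001],0],[1,[0,0,-0.001],0],[1,[0,0,-0.001],0],[1,[0,0,0],0],[1,[0,0,0],0]]'

```text
t: 15.7
position: [0.5909, 0.0207, 0.2353]
tool_rot: [[0.978, 0.209, 0.0], [0.209, -0.978, 0.0], [0.0, 0.0, -1.0]]
force: [-0.7, 0.1, -7.6]
gripper_width: 0.274
grasp_force: 59.3
```

```bash
python3 tilt.py 0.004; python3 tilt.py 0.004
```

```text
t 15.75 z 0.2353 pos [0.5909 0.0207] F [ 0.34  0.98 -8.63] M [-0.062  0.035  0.025] tilt -0.0287 height_off_mm -0.53 resid 0.13 n 28
t 15.80 z 0.2353 pos [0.5908 0.0207] F [ 0.74  0.38 -8.2 ] M [-0.013  0.034  0.025] tilt -0.0187 height_off_mm -0.61 resid 0.15 n 28
```

It hangs almost level and is probably free. I'll raise it a few mm and look again.

>>> carry_out --moves '[[1,[0,0,-0.001],0],[1,[0,0,-0.001],0],[1,[0,0,-0.001],0],[1,[0,0,-0.001],0],[1,[0,0,0],0],[1,[0,0,0],0],[1,[0,0,0],0]]'

```text
t: 16.5
position: [0.5908, 0.0207, 0.2393]
tool_rot: [[0.978, 0.209, -0.0], [0.209, -0.978, 0.0], [-0.0, -0.0, -1.0]]
force: [0.7, -0.5, -8.6]
gripper_width: 0.275
grasp_force: 59.2
```

```bash
for i in 1 2 3 4; do python3 tilt.py 0.008; done
```

```text
t 16.55 z 0.2393 pos [0.5908 0.0207] F [-0.27 -0.43 -8.39] M [-0.047  0.005  0.007] tilt -0.0252 height_off_mm -0.58 resid 0.10 n 27
t 16.60 z 0.2393 pos [0.5908 0.0207] F [ 0.55  0.54 -7.87] M [-0.002 -0.019  0.025] tilt -0.0263 height_off_mm -0.54 resid 0.07 n 26
t 16.65 z 0.2393 pos [0.5908 0.0207] F [-0.12 -0.65 -8.16] M [-0.048 -0.035 -0.014] tilt -0.0258 height_off_mm -0.69 resid 0.12 n 28
t 16.70 z 0.2392 pos [0.5908 0.0207] F [-0.89 -0.08 -8.27] M [-0.097  0.004  0.003] tilt -0.0251 height_off_mm -0.67 resid 0.12 n 26
```

Free of the ledge, it hangs at -0.026 rad, within the 0.1 limit. I'll lift it clear and carry it smoothly.

>>> carry_out --moves '[[1,[0,0,-0.001],0],[1,[0,0,-0.003],0],[1,[0,0,-0.005],0],[1,[0,0,-0.006],0],[1,[0,0,-0.006],0],[1,[0,0,-0.006],0],[1,[0,0,-0.006],0],[1,[0,0,-0.004],0],[1,[0,0,-0.002],0],[1,[0,0,-0.001],0],[1,[0,0,0],0]]'

```text
t: 17.8
position: [0.5908, 0.0207, 0.2792]
tool_rot: [[0.978, 0.209, -0.0], [0.209, -0.978, 0.0], [-0.0, -0.0, -1.0]]
force: [-0.4, 0.6, -8.8]
gripper_width: 0.274
grasp_force: 59.2
```

```bash
python3 tilt.py 0.049
```

```text
t 17.85 z 0.2791 pos [0.5907 0.0207] F [-0.17 -0.26 -8.39] M [-0.038  0.046  0.007] tilt -0.0264 height_off_mm -1.58 resid 0.09 n 27
```

>>> carry_out --moves '[[1,[0,-0.002,0],0],[1,[0,-0.004,0],0],[1,[0,-0.006,0],0],[1,[0,-0.008,0],0],[1,[0,-0.01,0],0],[1,[0,-0.012,0],0],[1,[0,-0.014,0],0],[1,[0,-0.014,0],0],[1,[0.001,-0.014,0],0],[1,[0,-0.014,0],0],[1,[0.001,-0.014,0],0],[1,[0,-0.014,0],0],[1,[0.001,-0.014,0],0],[1,[0,-0.012,0],0],[1,[0,-0.01,0],0],[1,[0,-0.008,0],0],[1,[0,-0.007,0],0],[1,[0,-0.006,0],0],[1,[0,-0.006,0],0],[1,[0,-0.006,0],0]]'

```text
t: 19.85
position: [0.5531, 0.2122, 0.2793]
tool_rot: [[0.978, 0.208, 0.0], [0.208, -0.978, -0.0], [0.0, 0.0, -1.0]]
force: [0.4, -0.3, -7.7]
gripper_width: 0.276
grasp_force: 59.2
```

>>> carry_out --moves '[[1,[0,-0.006,0],0],[1,[0,-0.007,0],0],[1,[0,-0.008,0],0],[1,[0,-0.008,0],0],[1,[0,-0.008,0],0],[1,[0,-0.007,0],0],[1,[0,-0.006,0],0],[1,[0,-0.005,0],0],[1,[0,-0.004,0],0],[1,[0,-0.003,0],0],[1,[0,-0.002,0],0],[1,[0,-0.001,0],0],[1,[0,0,0],0],[1,[0,0,0],0],[1,[0,0,0],0],[1,[0,0,0],0]]'

```text
t: 21.45
position: [0.5396, 0.2754, 0.2793]
tool_rot: [[0.978, 0.208, -0.0], [0.208, -0.978, -0.0], [-0.0, 0.0, -1.0]]
force: [-0.3, 0.1, -8.6]
gripper_width: 0.272
grasp_force: 59.2
```

>>> carry_out --moves '[[1,[0,0.001,0.002],0],[1,[0,0.002,0.004],0],[1,[0,0.002,0.006],0],[1,[0,0.002,0.008],0],[1,[0,0.001,0.008],0],[1,[0,0.001,0.008],0],[1,[0,0,0.008],0],[1,[0,0,0.008],0],[1,[0,0,0.008],0],[1,[0,0,0.006],0],[1,[0,0,0.004],0],[1,[0,0,0.003],0],[1,[0,0,0.002],0],[1,[0,0,0],0],[1,[0,0,0],0]]'

```text
t: 22.95
position: [0.5416, 0.2668, 0.2046]
tool_rot: [[0.978, 0.209, 0.0], [0.209, -0.978, 0.0], [0.0, -0.0, -1.0]]
force: [-0.2, 0.7, -8.5]
gripper_width: 0.271
grasp_force: 59.2
```

Run:
```python
from h import *
from plant import arm,grab_frame
import cv2
import tilt
s=arm.get_state();p=s["position"];print(p)
tilt.meas(p[2]-.231,c0=(p[0]+.0004,p[1]-.002))
w=grab_frame("wrist")[:,:,::-1];sc=grab_frame("scene")[:,:,::-1]
a=cv2.resize(w[20:300,110:400],None,fx=1.5,fy=1.5,interpolation=cv2.INTER_CUBIC)
b=cv2.resize(sc[140:280,285:385],None,fx=3,fy=3,interpolation=cv2.INTER_CUBIC)
print(a.shape,b.shape);cv2.imwrite("pics/r5.png",np.hstack([a,b]))
```

```text
[0.54159719 0.26684987 0.20456187]
t 23.00 z 0.2047 pos [0.5417 0.2669] F [ 0.94  0.26 -8.92] M [-0.025  0.032 -0.013] tilt -0.0066 height_off_mm -1.49 resid 0.19 n 28
(420, 435, 3) (420, 300, 3)
```

View pics/r5.png

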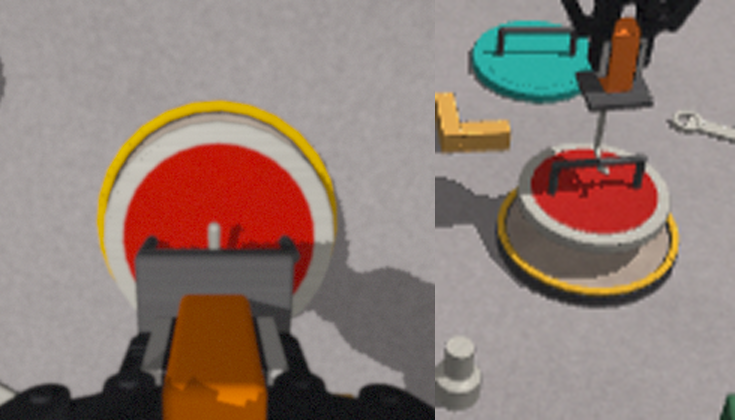

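Run:
```python
from h import *
u=np.array([.978,.209,0])
r=atz("wrist",(110+217.5/1.5,20+101/1.5),.019);l=atz("wrist",(110+219/1.5,20+121.5/1.5),.0676)
print("rest c",r-u*.085,"lid c",l-u*.070)
```

```text
rest c [0.54084347 0.26274105 0.019     ] lid c [0.54293871 0.26263381 0.0676    ]
```

The lid hangs level over the rest, with its centre within about 2 mm of the ring's. I'll lower it gently.

>>> carry_out --moves '[[1,[0,0,0.002],0],[1,[0,0,0.004],0],[1,[0,0,0.005],0],[1,[0,0,0.005],0],[1,[0,0,0.005],0],[1,[0,0,0.004],0],[1,[0,0,0.003],0],[1,[0,0,0.002],0],[1,[0,0,0.001],0],[1,[0,0,0.001],0],[1,[0,0,0.001],0],[1,[0,0,0.001],0],[1,[0,0,0.001],0],[1,[0,0,0.001],0],[1,[0,0,0.001],0],[1,[0,0,0.001],0],[1,[0,0,0.001],0],[1,[0,0,0],0]]'

```text
t: 24.9
position: [0.5414, 0.2668, 0.1652]
tool_rot: [[0.978, 0.209, -0.0], [0.209, -0.978, 0.0], [-0.0, -0.0, -1.0]]
force: [0.5, 0.7, -9.3]
gripper_width: 0.27
grasp_force: 59.5
```

>>> carry_out --moves '[[1,[0,0,0.001],0],[1,[0,0,0.001],0],[1,[0,0,0.001],0],[1,[0,0,0.001],0],[1,[0,0,0],0],[1,[0,0,0],0]]'

```text
t: 25.5
position: [0.5417, 0.2669, 0.1616]
tool_rot: [[0.978, 0.209, 0.001], [0.209, -0.978, 0.0], [0.001, -0.0, -1.0]]
force: [-1.4, -0.2, -2.1]
gripper_width: 0.275
grasp_force: 59.9
```

Run:
```python
from plant import arm
import tilt
for dz in(-.065,-.063):
    p=arm.get_state()["position"];tilt.meas(dz,c0=(p[0]+.0004,p[1]-.002))
```

```text
t 25.55 z 0.1615 pos [0.5417 0.2668] F [ 0.53  0.94 -1.58] M [-0.041 -0.041  0.039] tilt -0.0099 height_off_mm -1.95 resid 0.13 n 26
t 25.60 z 0.1615 pos [0.5416 0.2668] F [ 0.73  0.56 -2.15] M [-0.019  0.02   0.01 ] tilt -0.0107 height_off_mm -3.93 resid 0.13 n 26
```

The weight is off the hook and the lid sits flat. Lower 12 mm, back out and rise.

>>> carry_out --moves '[[1,[0,0,0.003],0],[1,[0,0,0.004],0],[1,[0,0,0.003],0],[1,[0,0,0.002],0],[1,[0,0,0],0]]'

```text
t: 26.1
position: [0.5411, 0.2667, 0.1487]
tool_rot: [[0.978, 0.209, -0.001], [0.209, -0.978, -0.0], [-0.001, 0.0, -1.0]]
force: [0.0, -0.2, -1.2]
gripper_width: 0.278
grasp_force: 59.9
```

>>> carry_out --moves '[[1,[-0.004,0,0],0],[1,[-0.005,0,0],0],[1,[-0.006,0,0],0],[1,[-0.006,0,0],0],[1,[-0.006,0,0],0],[1,[-0.006,0,0],0],[1,[-0.003,0,0],0],[1,[0,0,0],0]]'

```text
t: 26.9
position: [0.5056, 0.2592, 0.1494]
tool_rot: [[0.978, 0.209, -0.0], [0.209, -0.978, -0.0], [-0.0, 0.0, -1.0]]
force: [0.0, 0.0, -1.3]
gripper_width: 0.27
grasp_force: 59.9
```

>>> carry_out --moves '[[1,[0,0,-0.01],0],[1,[0,0,-0.02],0],[1,[0,0,-0.025],0],[1,[0,0,-0.025],0],[1,[0,0,-0.025],0],[1,[0,0,-0.02],0],[1,[0,0,0],1.7],[1,[0,0,0],0]]'

```text
t: 27.7
position: [0.5065, 0.2593, 0.2747]
tool_rot: [[0.984, 0.178, 0.001], [0.178, -0.984, 0.0], [0.001, -0.0, -1.0]]
force: [-0.5, 0.5, -1.7]
gripper_width: 0.272
grasp_force: 60.0
```

>>> carry_out --moves '[[1,[-0.0043,0.0239,0],0],[1,[-0.0043,0.0239,0],0],[1,[-0.0043,0.0239,0],0],[1,[-0.0043,0.0239,0],0],[1,[-0.0043,0.0239,0],0],[1,[-0.0043,0.0239,0],0],[1,[-0.0043,0.0239,0],0],[1,[-0.0043,0.0239,0],0],[1,[-0.0043,0.0239,0],0],[1,[-0.0043,0.0239,0],0],[1,[-0.0043,0.0239,0],0],[1,[-0.0043,0.0239,0],0],[1,[-0.0043,0.0239,0],0],[1,[-0.0043,0.0239,0],0],[1,[-0.0043,0.0239,0],0],[1,[-0.0043,0.0239,0],0],[1,[-0.0043,0.0239,0],0],[1,[-0.0043,0.0239,0],0],[1,[-0.0043,0.0239,0],0],[1,[-0.0043,0.0239,0],0]]'

```text
t: 29.7
position: [0.5064, -0.2269, 0.2723]
tool_rot: [[0.984, 0.179, -0.003], [0.179, -0.984, 0.002], [-0.003, -0.002, -1.0]]
force: [0.5, -0.2, -1.6]
gripper_width: 0.275
grasp_force: 60.0
```

>>> carry_out --moves '[[1,[0,0,0],0],[1,[0,0,0],0],[1,[0,0,0],0],[1,[0,0,0],0]]'

```text
t: 30.1
position: [0.5072, -0.2254, 0.2738]
tool_rot: [[0.984, 0.181, -0.001], [0.181, -0.984, 0.001], [-0.001, -0.001, -1.0]]
force: [-0.1, 0.2, -1.9]
gripper_width: 0.274
grasp_force: 60.1
```

Run:
```python
from h import *
from plant import arm,grab_frame
import cv2
s=arm.get_state();p=s["position"];print(p,s["tool_rot"][0])
w=grab_frame("wrist")[:,:,::-1];t=grab_frame("top")[:,:,::-1];sc=grab_frame("scene")[:,:,::-1]
W=cv2.resize(w[60:240,180:330],None,fx=2.7,fy=2.7,interpolation=cv2.INTER_CUBIC)
b=cv2.resize(sc[170:260,285:395],None,fx=3.4,fy=2.7,interpolation=cv2.INTER_CUBIC)
c=cv2.resize(t[150:230,130:220],None,fx=4.155,fy=3.0375,interpolation=cv2.INTER_CUBIC);c=cv2.resize(c,(b.shape[1],243))
b=np.vstack([b,c])[:486];print(W.shape,b.shape)
cv2.imwrite("pics/h6.png",np.hstack([W,b]))
```

```text
[ 0.50719052 -0.22535039  0.27384927] [ 9.83563742e-01  1.80559076e-01 -8.86139240e-04]
(486, 405, 3) (486, 374, 3)
```

View pics/h6.png

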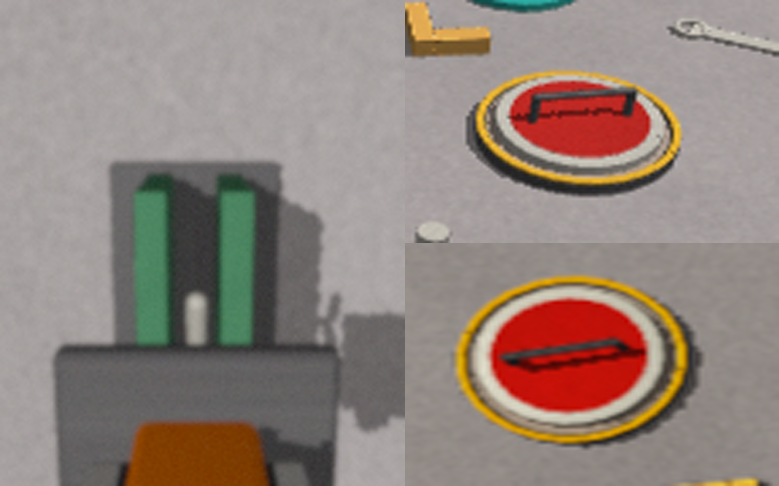

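The lid lies flat inside the yellow rim. The hook tip at (196,295) is centred on the slot, which spans x 172–219. I'll lower the lifter into the holder.

>>> carry_out --moves '[[1,[-0.0008,0.0007,0.01],0],[1,[0,0,0.02],0],[1,[0,0,0.012],0],[1,[0,0,0.012],0],[1,[0,0,0.012],0],[1,[0,0,0.012],0],[1,[0,0,0.015],0],[1,[0,0,0.015],0],[1,[0,0,0.015],0],[1,[0,0,0.01],0],[1,[0,0,0.006],0],[1,[0,0,0.003],0],[1,[0,0,0.002],0],[1,[0,0,0],0],[1,[0,0,0],0]]'

```text
t: 31.75
position: [0.5072, -0.2274, 0.1308]
tool_rot: [[0.984, 0.18, 0.001], [0.18, -0.984, -0.001], [0.001, 0.001, -1.0]]
force: [0.5, 0.9, -1.7]
gripper_width: 0.267
grasp_force: 60.1
```

>>> carry_out --moves '[[1,[0,0,0.001],0],[1,[0,0,0.001],0],[1,[0,0,0.001],0],[1,[0,0,0.001],0],[1,[0,0,0],0],[1,[0,0,0],0]]'

```text
t: 32.35
position: [0.5068, -0.2272, 0.1262]
tool_rot: [[0.984, 0.18, -0.0], [0.18, -0.984, 0.0], [-0.0, -0.0, -1.0]]
force: [0.5, -0.4, -1.4]
gripper_width: 0.275
grasp_force: 60.1
```

>>> carry_out --moves '[[1,[0,0,0.0005],0],[1,[0,0,0.0005],0],[1,[0,0,0.0005],0],[1,[0,0,0],0],[1,[0,0,0],0]]'

```text
t: 32.85
position: [0.5068, -0.2272, 0.1251]
tool_rot: [[0.984, 0.18, 0.0], [0.18, -0.984, -0.0], [0.0, 0.0, -1.0]]
force: [-1.7, 0.0, 2.0]
gripper_width: 0.271
grasp_force: 60.6
```

It is seated: the force changed from -1.4 to +2 N at the original height. Open and withdraw.

>>> carry_out --moves '[[-1,[0,0,0],0],[-1,[0,0,0],0],[-1,[0,0,0],0],[-1,[0,0,0],0],[-1,[0,0,0],0],[-1,[0,0,0],0],[-1,[0,0,0],0],[-1,[0,0,-0.01],0],[-1,[0,0,-0.02],0],[-1,[0,0,-0.02],0],[-1,[0,0,-0.03],0],[-1,[0,0,-0.03],0],[-1,[0,0,-0.03],0],[-1,[0,0,0],0],[-1,[0,0,0],0]]'

```text
t: 34.35
position: [0.5072, -0.2274, 0.2662]
tool_rot: [[0.984, 0.18, 0.002], [0.18, -0.984, -0.001], [0.002, 0.002, -1.0]]
force: [0.9, 0.4, -0.5]
gripper_width: 1.0
grasp_force: 0.0
```

Run:
```python
from plant import arm,grab_frame
import cv2,numpy as np
w=grab_frame("wrist")[:,:,::-1];sc=grab_frame("scene")[:,:,::-1]
cv2.imwrite("pics/f7.png",np.hstack([cv2.resize(w,(400,300)),cv2.resize(sc[130:280,130:390],(400,300))]))
```

```text
(no output)
```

View pics/f7.png

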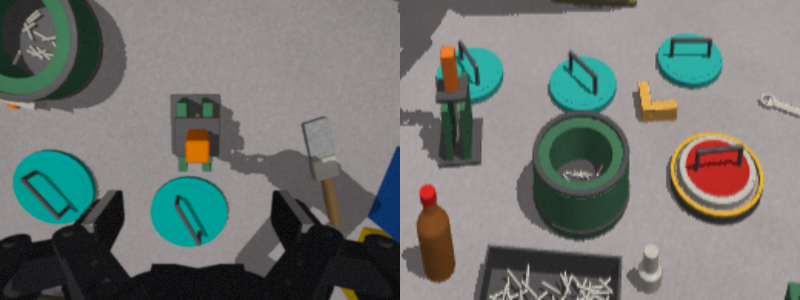

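The lifter stands upright in its holder at (195,148) left and (448,70) right. The lid lies flat in the rest at (718,170), the pot is open, and everything else is in place.

```bash
python3 -c "
from plant import arm
print(arm.hand_in())"
```

```text
the job is handed in; nothing more can be done
None
```

The lid lies flat in the yellow-rimmed rest, the lifter is back upright in its holder and released, and the job was handed in at about 34 s; no verdict was returned.

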